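Fold up a carton and hang the dished plate in it, ball centred

TASK

Fold up the three lowered walls of the small carton so that all four stand upright. Then lift the dished plate by its bridge handle, turn it a quarter turn so that its long side runs along the carton's long side, and lower it between the walls, keeping it level and the loose ball in the middle of the dish all the way. Finish still holding it there by the handle, level and still, about halfway down the walls in the middle of the carton and touching neither walls nor floor; leave everything else on the bench alone.

Things in the scene. Friction and masses are not known exactly. Their poses are not given: they have to be found in the camera images.
- carton: Cardboard carton fixed to the bench. Origin: middle of its underside, at bench height. Inner floor 130 mm along x, 186 mm along y (long side), 4 mm thick. Walls 60 mm high, 4 mm thick, outside that floor; upright they end 64 mm above the bench. The far wall (+x) stands, fixed; the near (-x), left (+y) and right (-y) walls are hinged at the floor edges and start leaning outward, 0.6 to 0.95 rad raised.
- wall_near (a joint): Angle of the near wall (crease along the carton's y at x = -65 mm, 4 mm above the bench; 182 mm long): 0 lying flat outward, 1.57 upright, stop at 1.66. Smooth coated card (friction about 0.35). Stiff crease: about 0.025 N m turns it and it stays where it is left; a light push on its outer face or free edge towards the carton's middle raises it.
- wall_left (a joint): Angle of the left short wall (crease along the carton's x at y = +93 mm, 4 mm above the bench; 126 mm long); otherwise as the near wall.
- wall_right (a joint): Angle of the right short wall (crease along the carton's x at y = -93 mm, 4 mm above the bench; 126 mm long); otherwise as the near wall.
- wall_near_edge (a point): Middle of the near wall's free edge, 60 mm from its crease.
- wall_left_edge (a point): Middle of the left wall's free edge, 60 mm from its crease.
- wall_right_edge (a point): Middle of the right wall's free edge, 60 mm from its crease.
- plate: Loose metal carrier plate, 150 mm along its x (long side), 96 mm along its y, 5 mm thick, about 0.35 kg, with a round shallow dish (92 mm across, rim 15.5 mm above the underside) in its middle and a bridge handle over it. Origin: centre of its underside; z up.
- plate_grip (a point): Middle of the handle's straight top bar, 78 mm above the plate's underside. The bar runs along the plate's x, 12 mm wide (plate y), 14 mm tall, 127 mm clear between the end posts; pinch it across, from above.
- plate_dish (a point): Lowest point of the dish, 6 mm above the middle of the plate's underside. The dish rises 7 degrees near the middle and 18 degrees further out.
- ball_center (a point): Centre of the loose steel ball, 30 mm across, 0.11 kg, that rests in the middle of the dish, under the handle; its top is 36 mm above the plate's underside.
- tape: Bystander: roll of brown tape standing flat, 80 mm across, 48 mm tall; origin at the centre of its underside.
- castor: Bystander: castor wheel lying flat, 60 mm across, 34 mm tall; origin at the centre of its underside.
- clip: Bystander: black plastic shelf foot, 42 mm across, 30 mm tall; origin at the centre of its underside.
- cleaner: Bystander: white bottle, 66 mm across, 190 mm tall; origin at the centre of its underside.
- stockbox: Bystander: closed cardboard box, 90 by 120 by 80 mm; origin at the centre of its underside.
- wrench: Bystander: steel wrench lying on the bench along its x; origin near its middle.
- pot: Bystander: small steel pot, 100 mm across, 90 mm tall; origin at the centre of its underside.
Mind the look-alikes: they are no part of the job. Leave any green look-alike of the plate alone.

How it is judged (in metres and radians):
On the way, in this order (a step that is already met when the one before it is completed fails the run):
1. all three lowered walls stand upright (value of joint each of wall_near, wall_left, wall_right above 1.38 rad), for 0.2 s.
2. the plate is lifted clear with the ball in the middle (height (world z) of plate above 0.03 m and contact force between the fingers and plate above 1 N and not (horizontal distance between ball_center and plate_dish above 0.022 m)), for 0.1 s.
3. the plate, lined up with the carton, hangs between its walls (x of plate in the frame of carton between -0.02 and 0.02 m and y of plate in the frame of carton between -0.02 and 0.02 m and z of plate in the frame of carton below 0.05 m and angle between the x axis of plate and the y axis of carton, either way round below 0.14 rad), for 0.1 s.
At the end, for the whole second after the job is handed in: Hinged walls at 1.38 rad or more; plate held by the fingers off floor and walls, centred in the carton within 16 mm (x) and 18 mm (y), underside 8 to 50 mm above the bench, long sides within 0.14 rad, level within 0.09 rad, still, ball within 12 mm of the middle (all of step 1 and x of plate in the frame of carton between -0.016 and 0.016 m and y of plate in the frame of carton between -0.018 and 0.018 m and z of plate in the frame of carton between 0.008 and 0.05 m and angle between the x axis of plate and the y axis of carton, either way round below 0.14 rad and angle between plate's own z axis and vertical below 0.09 rad and horizontal distance between ball_center and plate_dish below 0.012 m and contact force between plate and carton below 0.2 N and contact force between the fingers and plate above 1 N and linear speed of plate below 0.03 m/s); the arm keeps its last pose, push and grip.
It fails at once if the ball leaves the middle of the dish (over 22 mm off) (horizontal distance between ball_center and plate_dish above 0.022 m).
It fails at once if the plate is tipped by over 0.17 rad (angle between plate's own z axis and vertical above 0.17 rad).
It fails at once if a bystander is shifted by over 20 mm (distance of any of tape, castor, cleaner, stockbox, wrench, pot, clip from where it was at the start of the episode above 0.02 m).
It also fails if it takes over 72 s, if anything falls off the work surface, if the arm or the gripper's body presses on something with over 40 N, if the wrist force passes 120 N, or if a joint passes its speed limit or range.

ROBOT

A 6-joint arm with a two-finger parallel gripper is mounted at the origin on the work surface. World frame = base frame: x ahead of the robot, y to its left, z up, the work surface at z = 0. Lengths are in m, angles in degrees, forces in N, time in s.
With the tool pointing down it reaches from about 0.325 to 0.85 m from the base axis. Payload 15.5 kg.
Tool frame: the origin (TCP) lies at the centre of the arm's flange, where the gripper is bolted on; the fingertips stand 191 mm ahead of it and the grasp point (between the pads) lies 172 mm ahead of it; z points along the fingers, y is the direction in which the jaws open and shut (so a half turn about z gives the same grasp; the last joint's range is limited). The gripper opens to 91 mm and grips with 3 to 60 N. Pads are 32 mm wide; open, the fingers measure 118 mm over their backs; the gripper's body (76 mm by 178 mm) begins 60 mm behind the grasp point.
Start: joints at [71.591, 28.281, 77.091, -0, 74.628, -5.472], TCP at [0.14, 0.609, 0.405] pointing down, gripper open.
Joint ranges: [-166.48, 166.48], [-47.26, 123.95], [12.59, 153.08], [-70.14, 250.14], [6.76, 159.57], [-176.63, 176.63]. Speed limits (degrees/s): [108.29, 108.29, 147.25, 172.46, 172.46, 172.46].

INTERFACE

Orientations are given as a 3x3 rotation matrix whose columns are the frame's x, y, z axes.
In Python, from bench import r, viewer, ticket, models gives the robot as it stands. The module is installed in compiled form; this text tells all that it offers.
- The arm moves only by the tool arm_command, never from a script. Its argument "deltas" is a list of rows, each a list of 3 entries, a list of its own where there are three numbers: the opening, from -1 (shut) to 1 (fully open), so that 0 is half open, then the shift along the tool's x, y, z in mm, then the turn about the tool's z in rad. In form: [[hand, [x, y, z], yaw], ...]. A call has 1 to 8 rows; each row shifts and turns the pose as measured when the row begins, along the tool's axes as they then stand; what a row does not reach is not made up. A row lasts 1/10 s, in which the tool goes at most 50 mm and 8.59 degrees, less where a joint would pass 70% of its speed; a pose out of reach is approached as far as the arm can. A call with a gripper value outside its range is refused whole. The fingers move at their own pace and stop on an object; the grip force is fixed at half the most. Time passes only in rows, so rows that do not move let the fingers close. It gives the time, the measured TCP pose, the force and the opening at its end, in the units of the state.
- r.read_state(): the state, without advancing time (a new reading comes with each control period).
- viewer.grab_frame(name): name is "side" or "top"; returns (picture, depth): 420x560x3 uint8, red, green, blue; 420x560 float32, m along the optical axis (not along the pixel's ray), 0 where there is no reading.
- viewer.camera_model(name): a dict with "fx", "fy", "cx", "cy" (pixels), "xyz" and "orientation" of the camera in the world. Camera axes: x right, y down, z forward; pixel columns grow to the right and rows downward; lengths in m; the calibration is good to about 2 mm. A picture is of the moment at which its call begins. camera_model takes no time and is no camera call.
- ticket.sign_off(): hands the job in, once; it reports no verdict.
Trained networks look in the newest picture that a camera, given by its name, has taken for a name from the list of things; names that differ only in an ending like _2 or _b are one class to them, and where a whole thing is asked for, a point or a joint stands for the part that bears it (a point fixed in the world has none). Each returns a list of dicts, best first, with "score" (0 to 1); they miss things now and then, are a little off and sometimes report something else, mostly with a low value. They report only what shows in the picture. A call takes as long as a camera call. They do not tell look-alikes from the thing itself.
- models.spot_in(query, camera): "at" ([x, y, z] in m, in the coordinates of the camera as it stood for that picture, good to about 4 mm: the middle of the surface that is visible of it).
- models.trace(query, camera): "pixels" (420x560 bool, what is visible of it).
- models.tip_of(query, camera): "at" ([x, y, z] in m, in the coordinates of the camera as it stood for that picture, good to about 4 mm: a listed point, or the origin of a listed thing).
The state is a dict: "time_s": time; "joints": joint angles; "qvel": joint speeds; "effort": joint torques, N m; "position": TCP position; "ee_rot": TCP orientation; "ft_force": force on the tool from outside, world axes, zero at the start; "moment": the same for the moment, N m; "opening": opening from 0.0 (shut) to 1.0 (fully open).
Only numpy, scipy, OpenCV 4.12 (cv2) and the standard library are available. Lean on these libraries where they do the work, as an engineer would, in place of code of your own. Each camera call takes 0.05 s, during which the arm holds its last target.

## Working session

There is one attempt and no reset: what is moved stays moved. The work goes in short steps, Python scripts to look and compute and a tool call to move; the robot and the scene stay as the last step left them, time stands still between calls to the robot, and variables do not carry over. Pictures are saved under pics/ and viewed, and the job is handed in when it is done.

Besides the shell and the picture viewer there is one more tool, called after ">>>" as name(argument=value, ...) on one line, values as JSON. arm_command: Moves the arm, as the interface text tells. Its arguments: {"type":"object","properties":{"deltas":{"type":"array","items":{"type":"array"}}},"required":["deltas"]}

```bash
mkdir -p pics; cat > h.py <<'E'
import numpy as np, cv2
from bench import r, viewer, ticket, models
def save(name,fn):
    p,d=viewer.grab_frame(name); cv2.imwrite('pics/'+fn,p[:,:,::-1]); return p,d
def w(cam,at):
    m=viewer.camera_model(cam); return np.array(m['orientation'])@np.array(at)+np.array(m['xyz'])
def px(cam,P):
    m=viewer.camera_model(cam); c=np.array(m['orientation']).T@(np.array(P)-np.array(m['xyz'])); return m['fx']*c[0]/c[2]+m['cx'],m['fy']*c[1]/c[2]+m['cy']
def cloud(cam,d):
    m=viewer.camera_model(cam); v,u=np.mgrid[0:420,0:560]
    c=np.stack([(u-m['cx'])/m['fx']*d,(v-m['cy'])/m['fy']*d,d],-1)
    return c@np.array(m['orientation']).T+np.array(m['xyz'])
E
python3 - <<'E'
from h import *
np.set_printoptions(precision=4,suppress=True)
print(r.read_state())
for c in ('top','side'):
    p,d=save(c,c+'0.png'); np.save(c+'0.npy',d); print(c,viewer.camera_model(c))
E
```

```text
{'time_s': 0.0, 'joints': array([71.5915, 28.3157, 77.1277,  0.0018, 74.6274, -5.4717]), 'qvel': array([-0.0209,  0.007 , -0.0261,  0.0246,  0.0093,  0.0098]), 'effort': array([  0.0044, -87.8814, -38.1858,   0.071 ,   0.0533,  -0.0001]), 'position': array([0.1399, 0.609 , 0.4041]), 'ee_rot': array([[-0.9746,  0.2239, -0.0004],
       [ 0.2239,  0.9746, -0.0012],
       [ 0.0001, -0.0012, -1.    ]]), 'ft_force': array([ 0.1729, -0.2371, -0.0555]), 'moment': array([0.0145, 0.0315, 0.0007]), 'opening': 1.001084297086999}
top {'fx': 470.1885325599042, 'fy': 470.1885325599042, 'cx': 282.1092184180975, 'cy': 204.41180610704114, 'xyz': array([ 0.3646, -0.0146,  1.6017]), 'orientation': array([[-0.0153, -0.9959,  0.0894],
       [-0.9998,  0.0163,  0.0108],
       [-0.0122, -0.0892, -0.9959]])}
side {'fx': 489.1556131233675, 'fy': 489.1556131233675, 'cx': 279.68363951457417, 'cy': 213.09326476699016, 'xyz': array([ 0.3063, -0.9254,  1.2144]), 'orientation': array([[ 0.9784, -0.1549,  0.1371],
       [-0.2068, -0.7476,  0.6312],
       [ 0.0047, -0.6459, -0.7634]])}
```

View pics/top0.png

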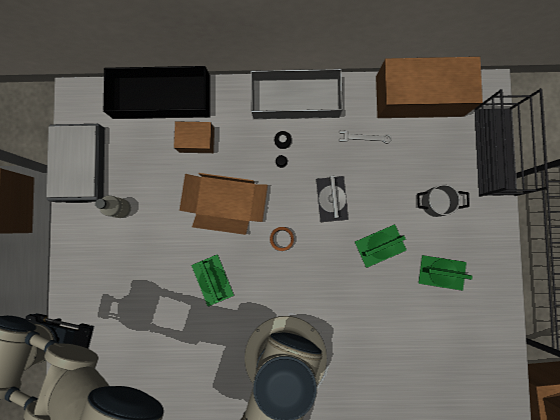

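View pics/side0.png

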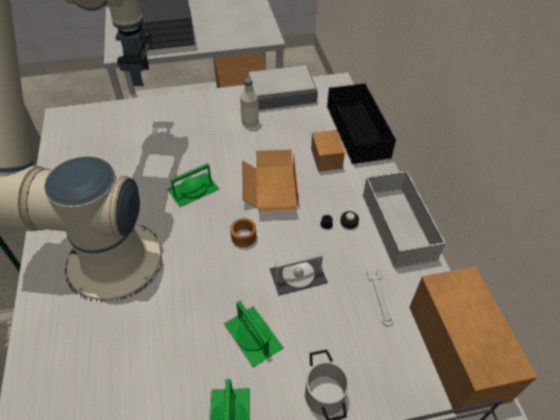

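```bash
python3 - <<'E'
from h import *
np.set_printoptions(precision=4,suppress=True)
for c in ('top','side'):
    for q in ('carton','wall_near_edge','wall_left_edge','wall_right_edge','plate','plate_grip','ball_center'):
        for o in models.tip_of(q,c)[:3]:
            P=w(c,o['at']); print(c,q,round(o['score'],2),P,px(c,P))
E
```

```text
top carton 0.66 [ 0.5074 -0.5192 -0.0001] (np.float64(435.2300190814034), np.float64(202.21137306436094))
top wall_near_edge 0.62 [0.4229 0.2139 0.0402] (np.float64(218.83775156543055), np.float64(229.98515219585087))
top wall_near_edge 0.42 [ 0.5249 -0.1684  0.0019] (np.float64(332.1174389556351), np.float64(198.73171548392503))
top wall_left_edge 0.67 [0.5525 0.3385 0.038 ] (np.float64(181.7482970883708), np.float64(191.95608606077457))
top wall_right_edge 0.72 [0.5123 0.061  0.0419] (np.float64(264.47152418235754), np.float64(202.40206883868302))
top plate 0.85 [ 0.2712 -0.5312  0.004 ] (np.float64(442.31674910392843), np.float64(272.14375804567305))
top plate 0.7 [ 0.5263 -0.1686  0.0035] (np.float64(332.2196821561739), np.float64(198.28719387238735))
top plate 0.62 [ 0.3631 -0.3291 -0.0012] (np.float64(380.7047545023567), np.float64(245.5621585925074))
top plate_grip 0.77 [ 0.524  -0.1649  0.0805] (np.float64(333.3264034259321), np.float64(196.59379829935483))
top plate_grip 0.72 [ 0.3592 -0.3256  0.0785] (np.float64(384.530829898994), np.float64(246.73529968622225))
top plate_g
[... 943 characters left out ...]
913358), np.float64(336.5365395465245))
side plate 0.75 [ 0.2577  0.2444 -0.0021] (np.float64(192.74686438044637), np.float64(189.14219794759128))
side plate 0.71 [ 0.5269 -0.1687  0.0042] (np.float64(298.03081868948846), np.float64(275.17301255250095))
side plate_grip 0.92 [ 0.3643 -0.327   0.0817] (np.float64(251.39992963867888), np.float64(320.75131397648374))
side plate_grip 0.79 [ 0.2692 -0.5296  0.0807] (np.float64(225.31343355220383), np.float64(407.8390592189163))
side plate_grip 0.73 [ 0.5258 -0.169   0.0799] (np.float64(298.55758207102326), np.float64(260.5273996447075))
side ball_center 0.39 [ 0.5273 -0.1706  0.0208] (np.float64(298.51987371764625), np.float64(272.53434815873584))
```

The top view shows the grey plate at about (332,198), with the green look-alikes elsewhere. The carton is near (228,200), with tape at (283,239) and the stockbox behind it. Next I'll refine the poses from depth.

```bash
python3 - <<'E'
from h import *
np.set_printoptions(precision=4,suppress=True)
d=np.load('top0.npy'); C=cloud('top',d)
def rect(m,lo,hi,n):
    P=C[m]; P=P[(P[:,2]>lo)&(P[:,2]<hi)]; 
    print(n,len(P),P[:,2].mean() if len(P) else 0, cv2.minAreaRect((P[:,:2]*1000).astype(np.float32)) if len(P)>5 else '')
box=lambda x0,x1,y0,y1:(C[...,0]>x0)&(C[...,0]<x1)&(C[...,1]>y0)&(C[...,1]<y1)
pm=box(.42,.62,-.26,-.08)
rect(pm,.003,.02,'plate'); rect(pm,.068,.09,'bar'); rect(pm,.022,.05,'ball')
cm=box(.40,.66,.03,.36)
rect(cm,.0025,.012,'floor'); rect(cm,.055,.08,'farwalltop'); rect(cm,.036,.08,'hi')
for c in ('top','side'):
  for q in ('tape','castor','clip','cleaner','stockbox','wrench','pot','carton'):
    if c=='side': models
    for o in models.tip_of(q,c)[:1]: print(c,q,round(o['score'],2),w(c,o['at']))
p=cv2.imread('pics/top0.png'); cv2.imwrite('pics/top0c.png',cv2.resize(p[110:260,160:360],None,fx=4,fy=4,interpolation=cv2.INTER_CUBIC))
E
```

```text
plate 1225 0.008034897842437315 ((519.9219970703125, -169.59036254882812), (199.8162841796875, 178.7439727783203), 0.12723447382450104)
bar 164 0.08385770543919387 ((524.4956665039062, -167.7799530029297), (135.648681640625, 13.570584297180176), 4.4919538497924805)
ball 40 0.03261640404928836 ((521.7681274414062, -151.40455627441406), (135.26329040527344, 32.87360382080078), 7.376350402832031)
floor 2517 0.005745253602564909 ((529.9254760742188, 195.0672149658203), (329.21368408203125, 259.76629638671875), 89.94434356689453)
farwalltop 86 0.06366965883607495 ((597.709228515625, 185.85745239257812), (181.07907104492188, 5.191952705383301), 81.29385375976562)
hi 583 0.04488672452727846 ((507.5010070800781, 179.9921875), (324.9302978515625, 181.68862915039062), 81.36529541015625)
top tape 0.6 [ 0.3915  0.0068 -0.0006]
top castor 0.67 [ 0.7347 -0.0016  0.0032]
top clip 0.64 [0.6612 0.0047 0.0012]
top cleaner 0.73 [ 0.5045  0.5522 -0.0002]
top stockbox 0.75 [0.7394 0.2975 0.0029]
top wrench 0.8 [ 0.7351 -0.2865 -0.0051]
top pot 0.83 [ 0.5074 -0.5182  0.0012]
top carton 0.66 [ 0.5074 -0.5192 -0.0001]
side tape 0.62 [ 0.388   0.0054 -0.0007]
side castor 0.55 [ 0.7416 -0.0017  0.0071]
side clip 0.59 [ 0.6594  0.0044 -0.0003]
side cleaner 0.59 [ 0.5044  0.5503 -0.0029]
side stockbox 0.57 [ 0.7403  0.2988 -0.001 ]
side wrench 0.78 [ 0.7413 -0.2908  0.0012]
side pot 0.64 [ 0.5085 -0.519  -0.0002]
side carton 0.64 [ 0.5353  0.1922 -0.0045]
```

View pics/top0c.png

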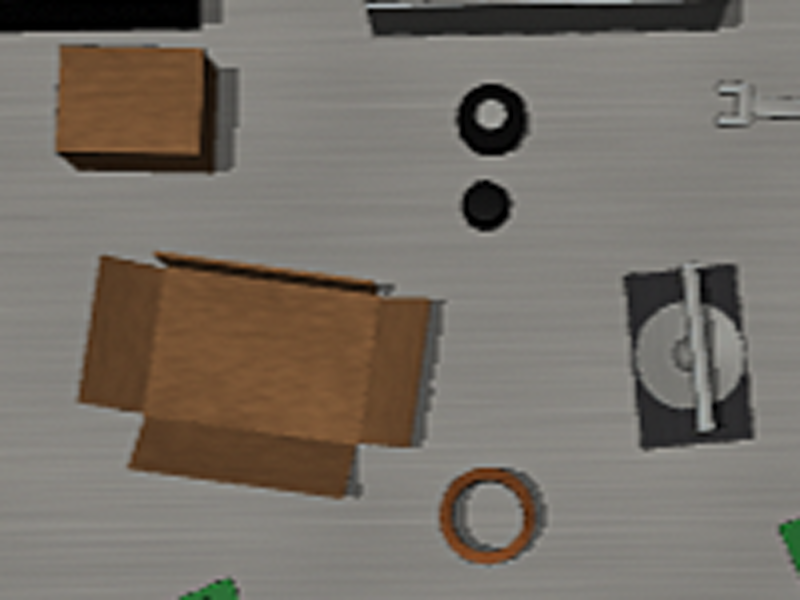

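>>> arm_command(deltas=[[-1,[-20,-8,0],-0.074],[-1,[-32,-13,0],0],[-1,[-32,-13,0],0],[-1,[-32,-13,0],0],[-1,[-32,-13,0],0],[-1,[-32,-13,0],0],[-1,[-32,-13,0],0],[-1,[-32,-13,0],0]])

```text
time_s: 2.4
position: [0.3701, 0.4711, 0.4048]
ee_rot: [[-0.99, 0.142, -0.0], [0.142, 0.99, 0.002], [0.0, 0.002, -1.0]]
ft_force: [0.3, 1.6, -0.1]
opening: 0.333
```

```bash
cat >> h.py <<'E'
YAW=np.radians(-8.7); CC=np.array([0.533,0.196])
X=np.array([np.cos(YAW),np.sin(YAW)]); Y=np.array([-X[1],X[0]])
def where(target=None,z=None,world=False,ang=None):
    """target: carton-frame xy of TCP in mm (or world m). prints delta tool mm"""
    s=r.read_state(); p=s['position']; R=s['ee_rot']
    c=np.array([X@(p[:2]-CC),Y@(p[:2]-CC)])*1000
    print('t %.2f'%s['time_s'],'carton',c.round(1),'tcp',p.round(4),'yang %.2f'%np.degrees(np.arctan2(R[1,1],R[0,1])),'tilt',R[:2,2].round(4),'F',s['ft_force'].round(1),'op %.3f'%s['opening'],'q',s['joints'].round(1))
    if target is not None:
        t=np.array(target) if world else CC+(X*target[0]+Y*target[1])/1000
        d=np.array([*(t-p[:2]),(z-p[2]) if z is not None else 0]); d[:]=d
        print('tool delta mm',(R.T@d*1000).round(1))
    if ang is not None:
        a=np.degrees(np.arctan2(R[1,1],R[0,1])); print('yaw rad', round(-np.radians((ang-a+90)%180-90),3))
E
python3 -c "
from h import *
where((0,175),0.219,ang=81.3)"
```

```text
t 2.40 carton [-202.6  247.3] tcp [0.3701 0.4711 0.4048] yang 81.86 tilt [-0.      0.0018] F [ 0.3  1.6 -0.1] op 0.333 q [ 46.1  26.2  80.9   0.1  72.8 -35.8]
tool delta mm [-201.9  -74.6  185.6]
yaw rad 0.01
```

>>> arm_command(deltas=[[-1,[-34,-12,0],0.01],[-1,[-34,-12,0],0],[-1,[-34,-12,0],0],[-1,[-34,-12,0],0],[-1,[-34,-12,20],0],[-1,[-20,-8,35],0],[-1,[-10,-5,40],0],[-1,[0,0,35],0]])

```text
time_s: 3.2
position: [0.5707, 0.3618, 0.2769]
ee_rot: [[-0.988, 0.156, 0.013], [0.156, 0.988, 0.008], [-0.011, 0.01, -1.0]]
ft_force: [-0.3, 0.4, -1.0]
opening: 0.007
```

```bash
python3 -c "
from h import *
where((0,175),0.219,ang=81.3)"
```

```text
t 3.20 carton [ 12.2 169.6] tcp [0.5707 0.3618 0.2769] yang 81.01 tilt [0.0127 0.0081] F [-0.3  0.4 -1. ] op 0.007 q [ 27.3  39.6  77.1   0.1  62.5 -53.8]
tool delta mm [12.9  4.8 57.8]
yaw rad -0.005
```

>>> arm_command(deltas=[[-1,[8,4,20],0],[-1,[4,2,20],0],[-1,[0,0,12],0],[-1,[0,0,6],0],[-1,[0,0,0],0]])

```text
time_s: 3.7
position: [0.5601, 0.3685, 0.2113]
ee_rot: [[-0.987, 0.158, 0.007], [0.158, 0.987, 0.005], [-0.006, 0.006, -1.0]]
ft_force: [-0.0, 0.5, 0.8]
opening: 0.004
```

```bash
python3 -c "
from h import *
where((0,175),0.219,ang=81.3)
save('side','s1.png')"
```

```text
t 3.70 carton [  0.7 174.6] tcp [0.5601 0.3685 0.2113] yang 80.91 tilt [0.0066 0.0047] F [-0.   0.5  0.8] op 0.004 q [ 28.2  44.   80.1   0.1  55.5 -52.7]
tool delta mm [ 0.7  0.4 -7.7]
yaw rad -0.007
```

View pics/s1.png

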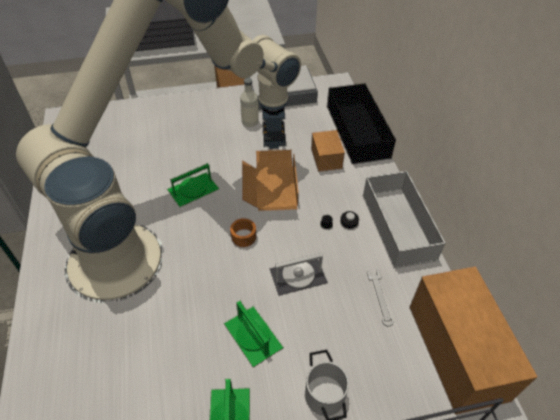

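The side view shows the closed gripper at (273,130), just outside the left wall and clear of the bottle at (249,103). Next I'll push the wall inward.

>>> arm_command(deltas=[[-1,[0,-5,-4],0],[-1,[0,-9,-3],0],[-1,[0,-10,0],0],[-1,[0,-10,0],0],[-1,[0,-9,0],0],[-1,[0,-8,0],0],[-1,[0,-5,0],0],[-1,[0,0,0],0]])

```text
time_s: 4.55
position: [0.5522, 0.3081, 0.2243]
ee_rot: [[-0.987, 0.159, 0.015], [0.159, 0.987, 0.009], [-0.013, 0.012, -1.0]]
ft_force: [-0.0, 1.1, -0.1]
opening: 0.003
```

```bash
python3 -c "
from h import *
where((0,111),0.219,ang=81.3)"
```

```text
t 4.55 carton [  2.  113.7] tcp [0.5522 0.3081 0.2243] yang 80.84 tilt [0.015  0.0092] F [-0.   1.1 -0.1] op 0.003 q [ 23.7  40.6  86.    0.2  52.4 -57.2]
tool delta mm [ 2.1 -2.8  5.3]
yaw rad -0.008
```

>>> arm_command(deltas=[[-1,[0,-3,2],0],[-1,[0,-2,1],0],[-1,[0,0,0],0]])

```text
time_s: 4.85
position: [0.5514, 0.303, 0.2207]
ee_rot: [[-0.987, 0.159, 0.015], [0.159, 0.987, 0.009], [-0.013, 0.011, -1.0]]
ft_force: [0.0, -0.4, -0.4]
opening: 0.003
```

```bash
python3 -c "
from h import *
where((0,111),0.219,ang=81.3)
p,d=save('top','t2.png');save('side','s2.png')
for c in ('top','side'):
  for o in models.tip_of('wall_left_edge',c)[:2]: 
    P=w(c,o['at']); print(c,round(o['score'],2),P.round(4),(np.array([X@(P[:2]-CC),Y@(P[:2]-CC)])*1000).round(1))
"
```

```text
t 4.85 carton [  2.  108.5] tcp [0.5514 0.303  0.2207] yang 80.85 tilt [0.0146 0.0091] F [ 0.  -0.4 -0.4] op 0.003 q [ 23.3  40.7  86.6   0.2  51.8 -57.6]
tool delta mm [2.  2.4 1.7]
yaw rad -0.008
side 0.8 [0.5489 0.2937 0.0674] [ 0.9 99. ]
```

View pics/s2.png

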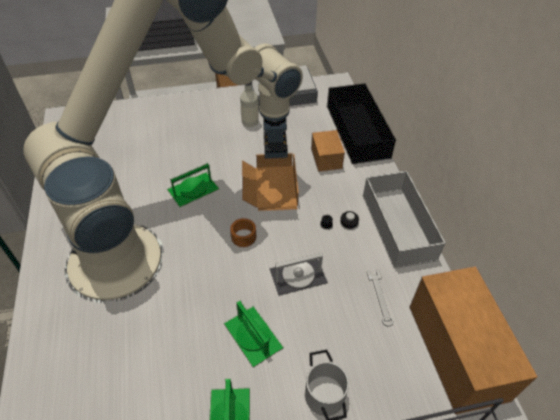

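>>> arm_command(deltas=[[-1,[0,-1.5,0],0],[-1,[0,0,0],0],[-1,[0,15,0],0],[-1,[0,20,0],0],[-1,[0,10,-35],0],[-1,[0,0,-45],0],[-1,[0,0,-30],0],[-1,[0,0,0],0]])

```text
time_s: 5.85
position: [0.5571, 0.3512, 0.3347]
ee_rot: [[-0.987, 0.158, 0.013], [0.158, 0.987, 0.009], [-0.012, 0.011, -1.0]]
ft_force: [0.9, 0.4, 0.4]
opening: 0.005
```

```bash
python3 -c "
from h import *
where((-155,0),0.33,ang=81.3)
p,d=save('top','t3.png');save('side','s3.png')
for c in ('top','side'):
  for o in models.tip_of('wall_left_edge',c)[:2]: 
    P=w(c,o['at']); print(c,round(o['score'],2),P.round(4),(np.array([X@(P[:2]-CC),Y@(P[:2]-CC)])*1000).round(1))
"
```

```text
t 5.85 carton [  0.3 157.1] tcp [0.5571 0.3512 0.3347] yang 80.90 tilt [0.0134 0.0092] F [0.9 0.4 0.4] op 0.005 q [ 27.   34.6  77.    0.1  67.5 -53.9]
tool delta mm [ 154.3 -158.2    1.1]
yaw rad -0.007
top 0.73 [0.548  0.2895 0.0629] [ 0.7 94.7]
side 0.78 [0.5482 0.2913 0.0686] [ 0.6 96.5]
```

View pics/s3.png

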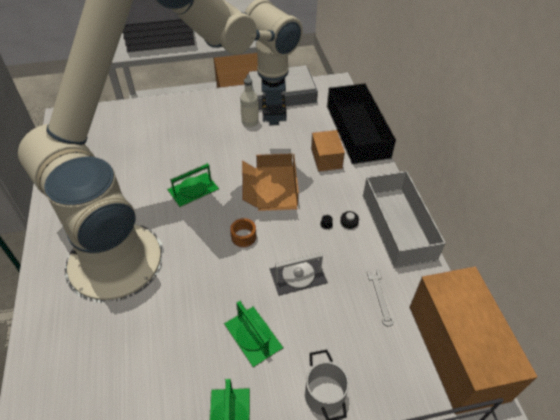

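The side view shows the left wall upright (edge near (272,157)), and the bottle and stockbox are undisturbed. Near wall next.

>>> arm_command(deltas=[[-1,[12,-12,0],-0.007],[-1,[24,-24,0],0],[-1,[30,-30,0],0],[-1,[30,-30,0],0],[-1,[28,-28,0],0],[-1,[18,-18,0],0],[-1,[8,-8,0],0],[-1,[0,0,0],0]])

```text
time_s: 6.85
position: [0.3754, 0.2193, 0.3181]
ee_rot: [[-0.988, 0.152, -0.011], [0.152, 0.988, -0.002], [0.01, -0.003, -1.0]]
ft_force: [0.3, 0.1, -0.1]
opening: 0.006
```

```bash
python3 -c "
from h import *
where((-155,0),0.219,ang=81.3)"
```

```text
t 6.85 carton [-159.3   -0.8] tcp [0.3754 0.2193 0.3181] yang 81.23 tilt [-0.0105 -0.0019] F [ 0.3  0.1 -0.1] op 0.006 q [ 22.4  20.6 108.8   0.2  51.2 -59. ]
tool delta mm [-5.3  1.1 99. ]
yaw rad -0.001
```

>>> arm_command(deltas=[[-1,[-2,0,20],0],[-1,[-2,0,25],0],[-1,[0,0,25],0],[-1,[0,0,14],0],[-1,[0,0,6],0],[-1,[0,0,0],0]])

```text
time_s: 7.45
position: [0.3821, 0.2207, 0.2221]
ee_rot: [[-0.988, 0.153, -0.011], [0.153, 0.988, -0.002], [0.011, -0.004, -1.0]]
ft_force: [-0.9, -0.3, 0.5]
opening: 0.005
```

```bash
python3 -c "
from h import *
where((-80,0),0.219,ang=81.3)"
```

```text
t 7.45 carton [-152.9    1.6] tcp [0.3821 0.2207 0.2221] yang 81.18 tilt [-0.011  -0.0019] F [-0.9 -0.3  0.5] op 0.005 q [ 22.2  31.5 113.    0.2  36.1 -59.2]
tool delta mm [-72.9  -1.4   2.3]
yaw rad -0.002
```

>>> arm_command(deltas=[[-1,[-5,0,1],0],[-1,[-9,0,0],0],[-1,[-11,0,0],0],[-1,[-11,0,0],0],[-1,[-11,0,0],0],[-1,[-9,0,0],0],[-1,[-7,0,0],0],[-1,[-2,0,0],0]])

```text
time_s: 8.25
position: [0.4526, 0.21, 0.2223]
ee_rot: [[-0.988, 0.154, -0.011], [0.154, 0.988, -0.001], [0.011, -0.003, -1.0]]
ft_force: [-17.3, 8.6, 7.9]
opening: 0.006
```

```bash
python3 -c "
from h import *
where((-83,0),0.219,ang=81.3)"
```

```text
t 8.25 carton [-81.6   1.7] tcp [0.4526 0.21   0.2223] yang 81.13 tilt [-0.0112 -0.0009] F [-17.3   8.6   7.9] op 0.006 q [ 18.   34.  105.    0.2  41.7 -63.3]
tool delta mm [ 1.4 -1.7  3.4]
yaw rad -0.003
```

>>> arm_command(deltas=[[-1,[6,0,0],0],[-1,[14,0,0],0],[-1,[18,0,-10],0],[-1,[8,0,-35],0],[-1,[0,0,-35],0],[-1,[0,0,-15],0],[-1,[0,0,0],0]])

```text
time_s: 8.95
position: [0.4026, 0.2174, 0.3199]
ee_rot: [[-0.988, 0.154, -0.014], [0.154, 0.988, -0.002], [0.014, -0.005, -1.0]]
ft_force: [1.0, 0.7, -0.6]
opening: 0.008
```

```bash
python3 -c "
from h import *
where((0,-175),0.33,ang=81.3)
p,d=save('top','t4.png');save('side','s4.png')
for c in ('top','side'):
 for q in ('wall_left_edge','wall_near_edge','wall_right_edge','carton'):
  for o in models.tip_of(q,c)[:1]: 
    P=w(c,o['at']); print(c,q,round(o['score'],2),P.round(4),(np.array([X@(P[:2]-CC),Y@(P[:2]-CC)])*1000).round(1))
"
```

```text
t 8.95 carton [-132.1    1.5] tcp [0.4026 0.2174 0.3199] yang 81.16 tilt [-0.0144 -0.0024] F [ 1.   0.7 -0.6] op 0.008 q [ 20.8  22.  105.6   0.2  53.2 -60.5]
tool delta mm [-132.4 -176.2  -11.1]
yaw rad -0.003
top wall_left_edge 0.7 [7.380e-01 2.971e-01 1.000e-04] [187.3 130.9]
top wall_near_edge 0.66 [0.4741 0.2065 0.0598] [-59.8   1.4]
top wall_right_edge 0.91 [0.509  0.063  0.0449] [  -3.6 -135.1]
top carton 0.97 [0.5316 0.1987 0.0016] [-1.8  2.5]
side wall_left_edge 0.71 [0.5485 0.2929 0.0676] [ 0.7 98.1]
side wall_near_edge 0.48 [0.4738 0.2075 0.0634] [-60.3   2.4]
side wall_right_edge 0.55 [0.5157 0.058  0.0435] [   3.7 -139. ]
side carton 0.8 [ 0.5353  0.1921 -0.0052] [ 2.9 -3.5]
```

View pics/s4.png

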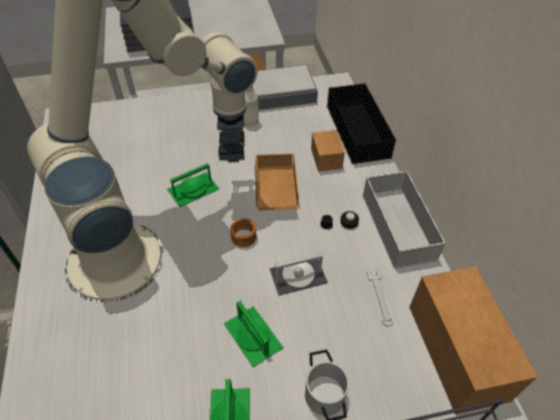

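The side view shows the near wall raised (edge near (258,180)) and the left wall still up. The 17 N reading suggests the near wall reached its stop. Right wall next.

>>> arm_command(deltas=[[-1,[-10,-14,0],0],[-1,[-19,-25,0],0],[-1,[-24,-32,0],0],[-1,[-24,-32,0],0],[-1,[-22,-30,0],0],[-1,[-16,-22,0],0],[-1,[-8,-11,0],0],[-1,[0,0,0],0]])

```text
time_s: 10.25
position: [0.5027, 0.0274, 0.3148]
ee_rot: [[-0.988, 0.153, -0.02], [0.153, 0.988, -0.004], [0.019, -0.007, -1.0]]
ft_force: [-0.6, 1.1, -0.6]
opening: 0.01
```

```bash
python3 -c "
from h import *
where((0,-175),0.219,ang=81.3)"
```

```text
t 10.25 carton [  -4.4 -171.2] tcp [0.5027 0.0274 0.3148] yang 81.23 tilt [-0.0195 -0.0038] F [-0.6  1.1 -0.6] op 0.010 q [ -3.6  25.6  99.7  -0.4  55.8 -84.6]
tool delta mm [-6.2 -3.1 95.7]
yaw rad -0.001
```

>>> arm_command(deltas=[[-1,[-2,-2,20],0],[-1,[-2,-2,25],0],[-1,[-2,0,25],0],[-1,[0,0,14],0],[-1,[0,0,5],0],[-1,[0,0,0],0]])

```text
time_s: 10.85
position: [0.5042, 0.0271, 0.2231]
ee_rot: [[-0.988, 0.15, -0.02], [0.15, 0.989, -0.003], [0.02, -0.006, -1.0]]
ft_force: [0.4, 0.0, 0.8]
opening: 0.003
```

```bash
python3 -c "
from h import *
where((0,-111),0.219,ang=81.3)"
```

```text
t 10.85 carton [  -2.9 -171.3] tcp [0.5042 0.0271 0.2231] yang 81.35 tilt [-0.0204 -0.0027] F [0.4 0.  0.8] op 0.003 q [ -3.6  34.3 103.9  -0.3  43.  -84.7]
tool delta mm [-3.  60.3  3.7]
yaw rad 0.001
```

>>> arm_command(deltas=[[-1,[0,5,2],0],[-1,[0,8,1],0],[-1,[0,10,0],0],[-1,[0,10,0],0],[-1,[0,9,0],0],[-1,[0,7,0],0],[-1,[0,4,0],0],[-1,[0,0,0],0]])

```text
time_s: 11.65
position: [0.5132, 0.0862, 0.2225]
ee_rot: [[-0.989, 0.149, -0.016], [0.149, 0.989, -0.003], [0.015, -0.005, -1.0]]
ft_force: [0.4, -0.8, 0.7]
opening: 0.004
```

```bash
python3 -c "
from h import *
where((0,-111),0.219,ang=81.3)"
```

```text
t 11.65 carton [  -2.9 -111.6] tcp [0.5132 0.0862 0.2225] yang 81.46 tilt [-0.0161 -0.0026] F [ 0.4 -0.8  0.7] op 0.004 q [ 3.000e+00  3.500e+01  1.018e+02 -1.000e-01  4.410e+01 -7.840e+01]
tool delta mm [-3.   0.6  3.4]
yaw rad 0.003
```

>>> arm_command(deltas=[[-1,[0,2,0],0],[-1,[0,0,0],0],[-1,[0,-12,0],0],[-1,[0,-15,0],0],[-1,[0,-8,-20],0],[-1,[0,0,-35],0],[-1,[0,0,-30],0],[-1,[0,0,-5],0]])

```text
time_s: 12.45
position: [0.5081, 0.046, 0.3139]
ee_rot: [[-0.988, 0.152, -0.021], [0.152, 0.988, -0.003], [0.02, -0.006, -1.0]]
ft_force: [-0.3, -0.9, -0.7]
opening: 0.004
```

```bash
python3 -c "
from h import *
np.set_printoptions(suppress=True)
where((.525,-.167),0.33,ang=94.5,world=True)
p,d=save('top','t5.png');save('side','s5.png')
for c in ('top','side'):
 for q in ('wall_left_edge','wall_near_edge','wall_right_edge','carton'):
  for o in models.tip_of(q,c)[:1]: 
    P=w(c,o['at']); print(c,q,round(o['score'],2),P.round(4),(np.array([X@(P[:2]-CC),Y@(P[:2]-CC)])*1000).round(1))
C=cloud('top',d); q=C-np.r_[CC,0]; cx=q[...,:2]@X; cy=q[...,:2]@Y
m=(abs(cx)<.08)&(abs(cy)<.12)&(C[...,2]>.057)&(C[...,2]<.075)
for n,mm in (('left',m&(cy>.085)),('right',m&(cy<-.085)),('near',m&(cx<-.05)),('far',m&(cx>.05))):
  print(n,mm.sum(),(1000*np.median(cx[mm])).round(1),(1000*np.median(cy[mm])).round(1), np.ptp(cx[mm])*1000,np.ptp(cy[mm])*1000)
"
```

```text
t 12.45 carton [  -2.  -152.1] tcp [0.5081 0.046  0.3139] yang 81.27 tilt [-0.0212 -0.003 ] F [-0.3 -0.9 -0.7] op 0.004 q [ -1.5  26.1  98.8  -0.2  56.3 -82.6]
tool delta mm [ -48.8 -208.   -15.8]
yaw rad -0.231
top wall_left_edge 0.44 [0.5461 0.2909 0.064 ] [-1.5 95.8]
top wall_near_edge 0.71 [0.4686 0.2066 0.0591] [-65.3   0.7]
top carton 0.61 [0.5338 0.1996 0.0009] [0.3 3.7]
side wall_left_edge 0.57 [ 0.5285 -0.1685  0.0212] [  50.7 -360.9]
side wall_right_edge 0.67 [0.5175 0.0973 0.0642] [ -0.4 -99.9]
side carton 0.62 [ 0.5358  0.1933 -0.0034] [ 3.2 -2.2]
left 64 -5.4 93.7 130.77325759656554 10.251060709477496
right 15 -45.9 -97.9 34.855633581022765 14.332605697890521
near 76 -63.3 22.4 13.918342710719427 194.814483785119
far 49 64.6 50.3 17.209101663164443 99.82647719782884
```

View pics/s5.png

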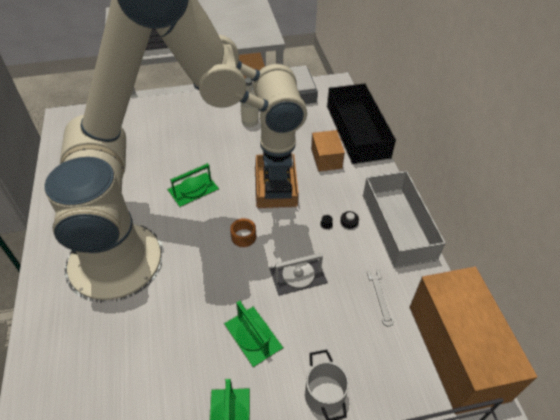

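View pics/t5.png

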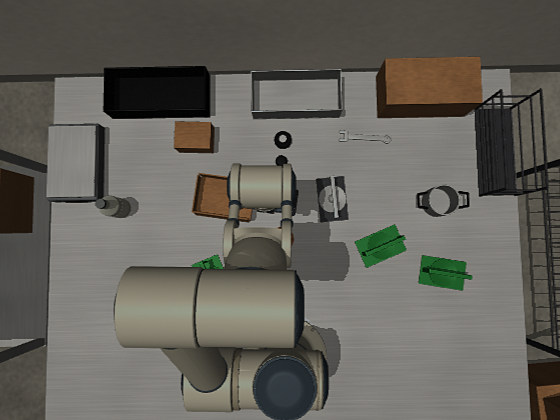

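The side view shows all four walls up, with the right wall's edge near (278,207). Now I'll open the gripper and move over the plate, turning on the way.

>>> arm_command(deltas=[[1,[0,0,-6],-0.12],[1,[0,0,-4],-0.11],[1,[0,-12,0],0],[1,[0,-22,0],0],[1,[0,-28,0],0],[1,[0,-28,0],0],[1,[0,-28,0],0],[1,[0,-28,0],0]])

```text
time_s: 13.75
position: [0.5194, -0.1032, 0.318]
ee_rot: [[-0.997, -0.074, -0.03], [-0.074, 0.997, -0.003], [0.03, -0.001, -1.0]]
ft_force: [0.1, -0.4, -0.3]
opening: 0.674
```

```bash
python3 -c "
from h import *
np.set_printoptions(suppress=True)
where((.525,-.167),0.33,ang=94.5,world=True)"
```

```text
t 13.75 carton [  31.8 -297.9] tcp [ 0.5194 -0.1032  0.318 ] yang 94.26 tilt [-0.0298 -0.0027] F [ 0.1 -0.4 -0.3] op 0.674 q [ -17.5   27.1   95.8   -0.8   58.7 -111.4]
tool delta mm [ -0.5 -64.  -12. ]
yaw rad -0.004
```

>>> arm_command(deltas=[[1,[0,-22,0],0],[1,[0,-18,0],0],[1,[0,-12,0],0],[1,[0,-5,0],0],[1,[0,0,0],0]])

```text
time_s: 14.25
position: [0.5225, -0.1685, 0.3162]
ee_rot: [[-0.998, -0.056, -0.031], [-0.056, 0.998, -0.003], [0.031, -0.001, -1.0]]
ft_force: [-0.0, 0.1, -0.3]
opening: 1.0
```

```bash
python3 -c "
from h import *
np.set_printoptions(suppress=True)
where((.525,-.167),0.250,ang=94.5,world=True)
p,d=save('top','t6.png');save('side','s6.png')
for c in ('top','side'):
 for q in ('wall_left_edge','wall_near_edge','wall_right_edge','carton','plate_grip','plate','ball_center'):
  for o in models.tip_of(q,c)[:3]: 
    P=w(c,o['at']); print(c,q,round(o['score'],2),P.round(4),(np.array([X@(P[:2]-CC),Y@(P[:2]-CC)])*1000).round(1))
C=cloud('top',d); q=C-np.r_[CC,0]; cx=q[...,:2]@X; cy=q[...,:2]@Y
m=(abs(cx)<.08)&(abs(cy)<.12)&(C[...,2]>.057)&(C[...,2]<.075)
print(cv2.minAreaRect((1000*C[...,:2][m]).astype(np.float32)))
for n,mm in (('left',m&(cy>.085)),('right',m&(cy<-.085)),('near',m&(cx<-.05)),('far',m&(cx>.05))):
  print(n,mm.sum(),(1000*np.median(cx[mm])).round(1),(1000*np.median(cy[mm])).round(1), np.ptp(cx[mm])*1000,np.ptp(cy[mm])*1000)
"
```

```text
t 14.25 carton [  44.8 -361.9] tcp [ 0.5225 -0.1685  0.3162] yang 93.22 tilt [-0.0312 -0.0029] F [-0.   0.1 -0.3] op 1.000 q [ -23.8   28.6   93.2   -1.    59.8 -116.5]
tool delta mm [-4.6  1.4 66.1]
yaw rad -0.022
top wall_left_edge 0.6 [0.5447 0.2904 0.0625] [-2.7 95.1]
top wall_near_edge 0.25 [0.5174 0.099  0.0625] [ -0.7 -98.3]
top wall_right_edge 0.6 [0.5175 0.0984 0.0638] [ -0.5 -98.9]
top carton 0.74 [ 0.5313  0.2012 -0.0019] [-2.4  4.8]
top plate_grip 0.8 [ 0.2678 -0.5272  0.0815] [-152.8 -755. ]
top plate_grip 0.78 [ 0.3592 -0.3251  0.0783] [ -93.  -541.4]
top plate_grip 0.61 [ 0.5217 -0.17    0.0772] [  44.2 -363.5]
top plate 0.72 [ 0.2718 -0.527   0.0031] [-148.8 -754.2]
top plate 0.66 [ 0.5242 -0.168   0.0006] [  46.4 -361.2]
top plate 0.64 [0.5334 0.1998 0.0008] [-0.2  3.8]
top ball_center 0.68 [ 0.7355 -0.291  -0.0032] [ 273.9 -450.8]
side wall_left_edge 0.71 [0.5481 0.2931 0.0678] [ 0.2 98.3]
side wall_near_edge 0.46 [0.4694 0.2067 0.0655] [-64.5   1. ]
side wall_near_edge 0.18 [ 0.5349  0.195  -0.0016] [ 2.  -0.7]
side wall_right_edge 0.64 [0.521  0.0979 0.0651] [  3.  -98.8]
side carton 0.63 [ 0.536   0.1933 -0.0043] [ 3.4 -2.3]
side plate_grip 0.61 [ 0.2705 -0.5294  0.0813] [-149.8 -756.8]
side plate_grip 0.6 [0.258  0.2395 0.0782] [-278.5    1.4]
side plate_grip 0.59 [ 0.5282 -0.1681  0.08  ] [  50.3 -360.6]
side plate 0.82 [ 0.5307 -0.1659  0.0029] [  52.4 -358.1]
side plate 0.78 [0.2609 0.2385 0.0002] [-275.4    0.8]
side plate 0.27 [0.5187 0.1005 0.0659] [  0.3 -96.6]
((533.818603515625, 194.24366760253906), (196.38095092773438, 133.9784393310547), 81.3203125)
left 68 -5.7 93.2 131.19814383241535 9.815550230757003
right 52 2.2 -97.3 130.4712094359129 14.240891278585966
near 59 -62.9 37.7 13.922764152103362 194.2158280846012
far 89 64.8 -1.0 18.025139650119787 195.226953323709
```

View pics/s6.png

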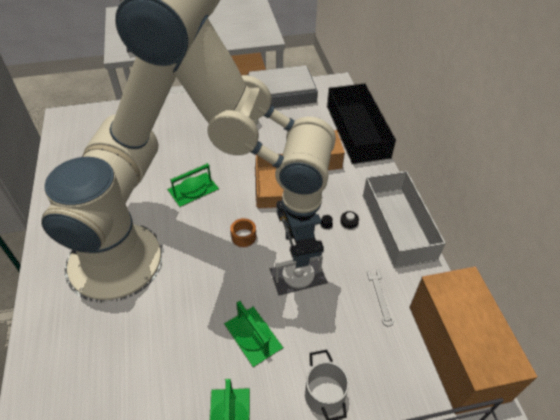

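View pics/t6.png

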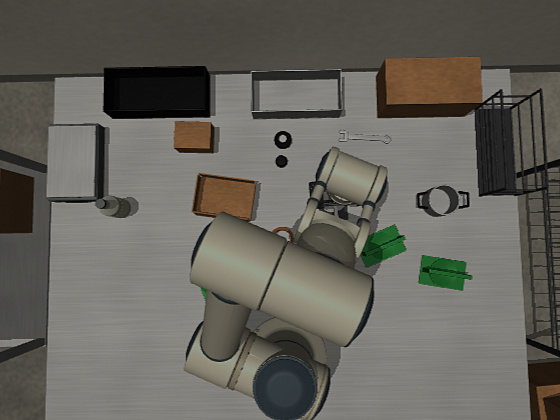

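All walls stand: the depth rectangle is 196 x 134 mm centred at (0.534, 0.194). The open gripper is above the grey plate at (298,262) in the side view. I'll descend now.

>>> arm_command(deltas=[[1,[-4,1,10],-0.022],[1,[-4,0,16],0],[1,[-2,0,16],0],[1,[0,0,10],0],[1,[0,0,5],0],[1,[0,0,3],0],[1,[0,0,0],0]])

```text
time_s: 15.75
position: [0.5317, -0.1662, 0.2518]
ee_rot: [[-0.996, -0.086, -0.031], [-0.086, 0.996, -0.003], [0.031, -0.0, -1.0]]
ft_force: [-0.2, -0.3, -0.1]
opening: 1.003
```

```bash
sed -i 's/CC=np.array(.*)$/CC=np.array([0.534,0.1945])/' h.py; python3 -c "
from h import *
np.set_printoptions(suppress=True)
where((.530,-.167),0.250,ang=94.5,world=True)"; grep CC= h.py
```

```text
t 15.75 carton [  52.2 -356.9] tcp [ 0.5317 -0.1662  0.2518] yang 94.92 tilt [-0.0306 -0.0031] F [-0.2 -0.3 -0.1] op 1.003 q [ -23.2   34.4   95.2   -1.1   52.  -117.5]
tool delta mm [ 1.7 -0.7  1.9]
yaw rad 0.007
YAW=np.radians(-8.7); CC=np.array([0.534,0.1945])
```

Good; now close.

>>> arm_command(deltas=[[-1,[1,0,1],0.005],[-1,[0,0,0],0],[-1,[0,0,0],0],[-1,[0,0,0],0],[-1,[0,0,0],0],[-1,[0,0,0],0],[-1,[0,0,0],0],[-1,[0,0,0],0]])

```text
time_s: 16.55
position: [0.5309, -0.1665, 0.2526]
ee_rot: [[-0.996, -0.081, -0.028], [-0.08, 0.997, -0.004], [0.028, -0.002, -1.0]]
ft_force: [1.0, -0.1, -1.1]
opening: 0.33
```

```bash
python3 -c "
from h import *
where((.530,-.167),0.250,ang=94.5,world=True)"
```

```text
t 16.55 carton [  51.6 -357.3] tcp [ 0.5309 -0.1665  0.2526] yang 94.62 tilt [-0.0277 -0.0043] F [ 1.  -0.1 -1.1] op 0.330 q [ -23.3   34.2   95.3   -1.1   51.9 -117.2]
tool delta mm [ 0.9 -0.4  2.7]
yaw rad 0.002
```

>>> arm_command(deltas=[[-1,[0,0,0],0],[-1,[0,0,0],0],[-1,[0,0,0],0],[-1,[0,0,0],0]])

```text
time_s: 16.95
position: [0.5309, -0.1665, 0.2526]
ee_rot: [[-0.996, -0.08, -0.028], [-0.08, 0.997, -0.004], [0.028, -0.002, -1.0]]
ft_force: [-0.4, 0.0, 0.1]
opening: 0.13
```

```bash
python3 -c "
from h import *
where((.530,-.167),0.250,ang=94.5,world=True)"
```

```text
t 16.95 carton [  51.6 -357.3] tcp [ 0.5309 -0.1665  0.2526] yang 94.61 tilt [-0.0278 -0.0042] F [-0.4  0.   0.1] op 0.130 q [ -23.3   34.2   95.3   -1.1   51.9 -117.2]
tool delta mm [ 0.9 -0.4  2.6]
yaw rad 0.002
```

>>> arm_command(deltas=[[-1,[0,0,0],0],[-1,[0,0,-2],0],[-1,[0,0,-3],0],[-1,[0,0,-5],0],[-1,[0,0,-6],0],[-1,[0,0,-6],0],[-1,[0,0,-5],0],[-1,[0,0,-3],0]])

```text
time_s: 17.75
position: [0.5314, -0.1662, 0.2846]
ee_rot: [[-0.996, -0.081, -0.03], [-0.08, 0.997, -0.003], [0.03, -0.001, -1.0]]
ft_force: [0.2, -0.0, -4.1]
opening: 0.131
```

```bash
python3 -c "
from h import *
where((.530,-.167),0.345,ang=94.5,world=True)
save('side','s7.png'); 
for o in models.tip_of('ball_center','side')[:2]+models.tip_of('plate_grip','side')[:4]: print(round(o['score'],2),w('side',o['at']).round(4))"
python3 -c "
import cv2
p=cv2.imread('pics/s7.png');cv2.imwrite('pics/s7c.png',cv2.resize(p[180:320,220:400],None,fx=4,fy=4))"
```

```text
t 17.75 carton [  52.  -356.9] tcp [ 0.5314 -0.1662  0.2846] yang 94.62 tilt [-0.0295 -0.0035] F [ 0.2 -0.  -4.1] op 0.131 q [ -23.3   31.6   93.8   -1.    56.1 -117.3]
tool delta mm [  3.3  -0.8 -60.4]
yaw rad 0.002
0.38 [ 0.5271 -0.1682  0.0548]
0.94 [0.2553 0.2374 0.0791]
0.9 [ 0.2709 -0.5294  0.0805]
0.68 [ 0.3638 -0.3269  0.0805]
0.65 [ 0.5304 -0.1691  0.1138]
```

View pics/s7c.png

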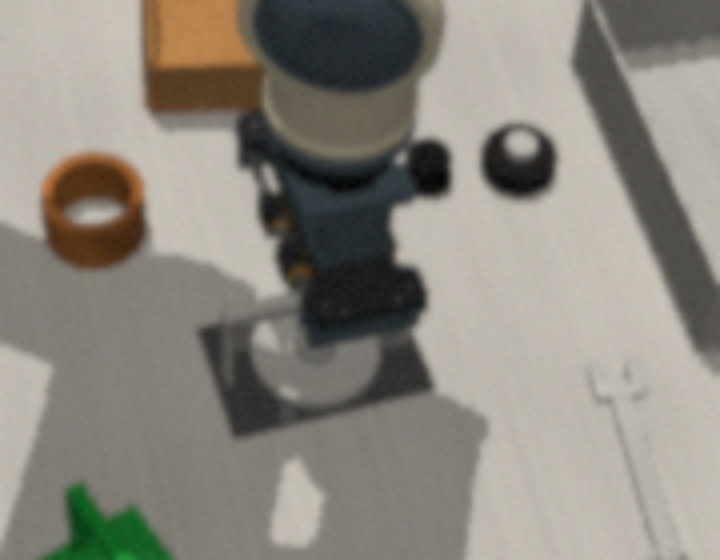

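The crop shows the plate hanging from the gripper at about (315,370) with the ball in the middle of the dish. Lift force is about 4 N. Continuing to lift.

>>> arm_command(deltas=[[-1,[0,0,-4],0],[-1,[0,0,-6],0],[-1,[0,0,-8],0],[-1,[0,0,-9],0],[-1,[0,0,-9],0],[-1,[0,0,-9],0],[-1,[0,0,-7],0],[-1,[0,0,-4],0]])

```text
time_s: 18.7
position: [0.533, -0.1659, 0.3447]
ee_rot: [[-0.996, -0.08, -0.03], [-0.08, 0.997, -0.003], [0.031, -0.001, -1.0]]
ft_force: [0.6, -1.4, -4.5]
opening: 0.131
```

```bash
python3 -c "
from h import *
where((0,0),0.345,ang=171.3)"
```

```text
t 18.70 carton [  53.5 -356.4] tcp [ 0.533  -0.1659  0.3447] yang 94.61 tilt [-0.0305 -0.0031] F [ 0.6 -1.4 -4.5] op 0.131 q [ -23.2   27.1   90.2   -0.9   64.2 -117.4]
tool delta mm [-30.  359.1  -1.4]
yaw rad -1.338
```

>>> arm_command(deltas=[[-1,[0,2,0],0],[-1,[0,4,0],0],[-1,[-0.5,6,0],0],[-1,[-0.7,8,0],0],[-1,[-0.8,10,0],0],[-1,[-1,12,0],0],[-1,[-1,12,0],0],[-1,[-1,12,0],0]])

```text
time_s: 19.5
position: [0.5322, -0.0944, 0.3439]
ee_rot: [[-0.996, -0.08, -0.032], [-0.08, 0.997, -0.002], [0.032, 0.0, -0.999]]
ft_force: [0.3, 0.9, -4.5]
opening: 0.128
```

```bash
python3 -c "
from h import *
where((0,0),0.345,ang=171.3); print(r.read_state()['qvel'].round(1))"
```

```text
t 19.50 carton [  41.9 -285.8] tcp [ 0.5322 -0.0944  0.3439] yang 94.56 tilt [-0.0317 -0.0024] F [ 0.3  0.9 -4.5] op 0.128 q [ -16.2   26.    92.6   -0.7   63.1 -110.4]
tool delta mm [-24.7 287.8  -1.9]
yaw rad -1.339
[13.5 -1.6  3.4  0.4 -1.5 13. ]
```

>>> arm_command(deltas=[[-1,[-1,12,0],0],[-1,[-1,12,0],0],[-1,[-1,13,0],0],[-1,[-1,13,0],0],[-1,[-1,13,0],0],[-1,[-1,13,0],0],[-1,[-1,13,0],0],[-1,[-1,13,0],0]])

```text
time_s: 20.3
position: [0.5318, 0.0178, 0.3438]
ee_rot: [[-0.996, -0.08, -0.031], [-0.08, 0.997, -0.002], [0.032, 0.0, -1.0]]
ft_force: [-0.1, 0.0, -3.9]
opening: 0.13
```

```bash
python3 -c "
from h import *
where((0,0),0.345,ang=171.3)"
```

```text
t 20.30 carton [  24.5 -175. ] tcp [0.5318 0.0178 0.3438] yang 94.61 tilt [-0.0314 -0.0024] F [-0.1  0.  -3.9] op 0.130 q [ -4.4  25.4  93.8  -0.3  62.6 -98.9]
tool delta mm [-16.4 175.9  -1.7]
yaw rad -1.339
```

>>> arm_command(deltas=[[-1,[-1,13,0],0],[-1,[-1,13,0],0],[-1,[-1,13,0],0],[-1,[-1,13,0],0],[-1,[-1,13,0],0],[-1,[-1,12,0],0],[-1,[-1,11,0],0],[-1,[-1,10,0],0]])

```text
time_s: 21.1
position: [0.5317, 0.1255, 0.3435]
ee_rot: [[-0.996, -0.081, -0.031], [-0.081, 0.997, -0.002], [0.031, 0.0, -1.0]]
ft_force: [-0.3, -1.0, -4.9]
opening: 0.129
```

```bash
python3 -c "
from h import *
where((0,0),0.345,ang=171.3)"
```

```text
t 21.10 carton [  8.1 -68.5] tcp [0.5317 0.1255 0.3435] yang 94.64 tilt [-0.0314 -0.0023] F [-0.3 -1.  -4.9] op 0.129 q [  7.   26.4  91.9   0.1  63.5 -87.7]
tool delta mm [-7.8 68.6 -1.7]
yaw rad -1.338
```

>>> arm_command(deltas=[[-1,[-1,10,0],0],[-1,[-1,9,0],0],[-1,[-1,9,0],0],[-1,[-1,8,0],0],[-1,[-1,7,0],0],[-1,[-1,6,0],0],[-1,[-1,4,0],0],[-1,[-1,3,0],0]])

```text
time_s: 21.9
position: [0.5354, 0.1875, 0.3431]
ee_rot: [[-0.996, -0.081, -0.032], [-0.081, 0.997, -0.003], [0.032, -0.0, -0.999]]
ft_force: [-0.5, 0.3, -5.1]
opening: 0.133
```

```bash
python3 -c "
from h import *
where((0,0),0.345,ang=171.3)"
```

```text
t 21.90 carton [ 2.5 -6.7] tcp [0.5354 0.1875 0.3431] yang 94.65 tilt [-0.0315 -0.0026] F [-0.5  0.3 -5.1] op 0.133 q [ 13.2  27.9  88.9   0.3  64.9 -81.6]
tool delta mm [ 0.9  7.1 -1.9]
yaw rad -1.338
```

>>> arm_command(deltas=[[-1,[0,2,-1],-0.02],[-1,[0,1,-1],-0.04],[-1,[0,0,0],-0.06],[-1,[0,0,0],-0.08],[-1,[0,0,0],-0.08],[-1,[0,0,0],-0.08],[-1,[0,0,0],-0.08],[-1,[0,0,0],-0.08]])

```text
time_s: 22.7
position: [0.5355, 0.1902, 0.3456]
ee_rot: [[-0.81, -0.586, -0.032], [-0.586, 0.81, -0.003], [0.027, 0.016, -0.999]]
ft_force: [0.8, 0.1, -4.2]
opening: 0.129
```

```bash
python3 -c "
from h import *
where((0,0),0.345,ang=171.3)"
```

```text
t 22.70 carton [ 2.1 -4.1] tcp [0.5355 0.1902 0.3456] yang 125.88 tilt [-0.0316 -0.003 ] F [ 0.8  0.1 -4.2] op 0.129 q [  13.5   27.8   88.7    0.3   65.3 -112.6]
tool delta mm [-1.4  4.4  0.7]
yaw rad -0.793
```

>>> arm_command(deltas=[[-1,[0,0,0],-0.08],[-1,[0,0,0],-0.08],[-1,[0,0,0],-0.08],[-1,[0,0,0],-0.08],[-1,[0,0,0],-0.08],[-1,[0,0,0],-0.08],[-1,[0,0,0],-0.07],[-1,[0,0,0],-0.05]])

```text
time_s: 23.5
position: [0.5357, 0.1888, 0.3463]
ee_rot: [[-0.306, -0.952, -0.032], [-0.952, 0.306, -0.003], [0.013, 0.029, -0.999]]
ft_force: [0.1, -0.1, -4.3]
opening: 0.122
```

```bash
python3 -c "
from h import *
where((0,0),0.345,ang=171.3)"
```

```text
t 23.50 carton [ 2.5 -5.4] tcp [0.5357 0.1888 0.3463] yang 162.16 tilt [-0.0316 -0.0035] F [ 0.1 -0.1 -4.3] op 0.122 q [  13.3   27.8   88.6    0.2   65.4 -148.9]
tool delta mm [-5.   3.3  1.3]
yaw rad -0.16
```

>>> arm_command(deltas=[[-1,[0,0,0],-0.05],[-1,[0,0,0],-0.04],[-1,[0,0,0],-0.025],[-1,[0,0,0],-0.01],[-1,[0,0,0],0],[-1,[0,0,0],0]])

```text
time_s: 24.1
position: [0.5358, 0.1881, 0.3466]
ee_rot: [[-0.176, -0.984, -0.032], [-0.984, 0.177, -0.004], [0.009, 0.03, -0.999]]
ft_force: [-0.0, 0.4, -4.3]
opening: 0.129
```

```bash
python3 -c "
from h import *
where((0,0),0.345,ang=171.3)
for c in ('top','side'):
  save(c,c+'8.png')
  for q in ('plate','plate_grip','plate_dish','ball_center'):
   for o in models.tip_of(q,c)[:6]:
    P=w(c,o['at']); 
    if np.hypot(*(P[:2]-CC))<.1: print(c,q,round(o['score'],2),P.round(4),'carton',(np.array([X@(P[:2]-CC),Y@(P[:2]-CC)])*1000).round(1))
"
python3 -c "
import cv2
for n,(a,b,c,d) in dict(side8=(90,230,190,370),top8=(130,270,150,330)).items():
  p=cv2.imread(f'pics/{n}.png');cv2.imwrite(f'pics/{n}c.png',cv2.resize(p[a:b,c:d],None,fx=4,fy=4))"
```

```text
t 24.10 carton [ 2.7 -6. ] tcp [0.5358 0.1881 0.3466] yang 169.83 tilt [-0.0316 -0.0037] F [-0.   0.4 -4.3] op 0.129 q [  13.3   27.7   88.6    0.2   65.4 -156.7]
tool delta mm [-6.   2.8  1.6]
yaw rad -0.026
top plate 0.97 [0.5237 0.1871 0.0978] carton [-9.1 -8.9]
top plate_grip 0.64 [0.5294 0.1907 0.1721] carton [-4.  -4.5]
top plate_grip 0.39 [0.5164 0.1018 0.0652] carton [ -3.3 -94.3]
top plate_dish 0.73 [0.5256 0.1918 0.1004] carton [-7.9 -3.9]
side plate 0.8 [0.5296 0.1896 0.0955] carton [-3.6 -5.5]
side plate_grip 0.7 [0.5363 0.1867 0.1708] carton [ 3.5 -7.4]
side plate_grip 0.54 [0.5299 0.1893 0.0976] carton [-3.3 -5.7]
side plate_dish 0.85 [0.5314 0.1855 0.1045] carton [-1.2 -9.3]
side ball_center 0.53 [0.5321 0.1862 0.1183] carton [-0.6 -8.5]
side ball_center 0.23 [ 0.5344  0.1933 -0.0042] carton [ 0.5 -1.2]
```

View pics/side8c.png

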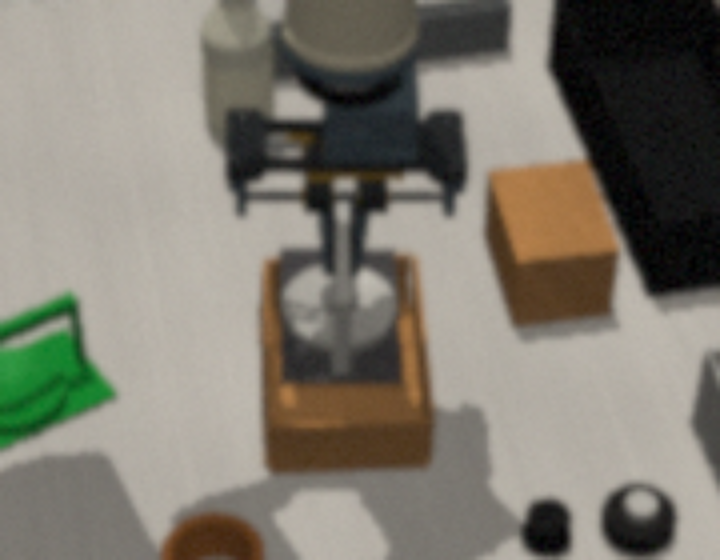

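View pics/top8c.png

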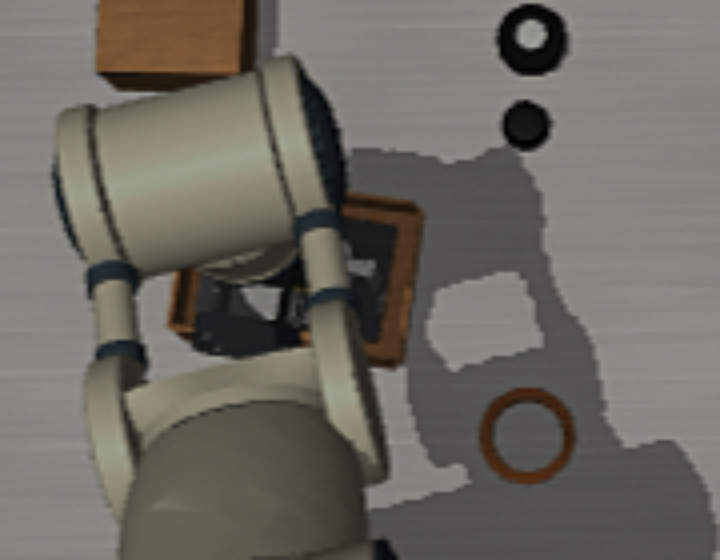

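```bash
cat >> h.py <<'E'
# grasp: plate pose in tool
def so(m):
    U,_,V=np.linalg.svd(np.array(m)); return U@V
R0=so([[-0.9964,-0.0803,-0.0278],[-0.0800,0.9968,-0.0042],[0.028,-0.002,-0.9996]]); T0=np.array([.5309,-.1665,.2526])
a0=np.radians(4.5); RP0=np.array([[np.cos(a0),-np.sin(a0),0],[np.sin(a0),np.cos(a0),0],[0,0,1]]); P0=np.array([.525,-.167,0])
def plate():
    s=r.read_state(); R=so(s['ee_rot']); M=R@R0.T
    P=s['position']+M@(P0-T0); RP=M@RP0
    a=np.degrees(np.arctan2(RP[1,0],RP[0,0]))
    print('plate pred: carton',(np.array([X@(P[:2]-CC),Y@(P[:2]-CC)])*1000).round(1),'z %.4f'%P[2],'ang err %.2f deg'%(a-81.3),'normal',RP[:2,2].round(3), 'shift tool mm to centre',(R.T@np.r_[CC-P[:2],0]*1000).round(1))
E
python3 -c "
from h import *
plate()
d=viewer.grab_frame('side')[1]; C=cloud('side',d); p=models.trace('plate','side')
for o in p[:4]:
  m=o['pixels']; Q=C[m]; print(o['score'],m.sum(),np.median(Q,0).round(3))
  q=Q-np.r_[CC,0]
  if np.hypot(*np.median(q,0)[:2])<.1:
    cx=q[:,:2]@X;cy=q[:,:2]@Y;k=(Q[:,2]>.085)&(Q[:,2]<.115)&((abs(cx)>.03)|(abs(cy+.005)>.052))
    A=np.c_[cx[k],cy[k],np.ones(k.sum())]; 
    for i in range(4):
      f=np.linalg.lstsq(A,Q[k,2],rcond=None)[0]; res=Q[k,2]-A@f; kk=abs(res)<.006; k2=np.where(k)[0][kk]; k=np.zeros_like(k); k[k2]=True; A=np.c_[cx[k],cy[k],np.ones(k.sum())]
    print('plane slope x,y',f.round(4),k.sum(),res.std())
    print(cv2.minAreaRect((np.c_[cx,cy][k]*1000).astype(np.float32)))
"
```

```text
plate pred: carton [-5.5 -7. ] z 0.0941 ang err -1.58 deg normal [ 0.029 -0.024] shift tool mm to centre [-7.1 -5.3 -0.2]
0.95 977 [0.521 0.161 0.104]
plane slope x,y [-0.0417  0.024   0.0998] 386 0.002412076283004187
((-3.43548583984375, -12.051528930664062), (152.5069580078125, 93.72097778320312), 88.19603729248047)
0.84 1279 [0.258 0.236 0.01 ]
0.82 1291 [ 0.28  -0.501  0.01 ]
0.56 2002 [ 0.361 -0.339  0.009]
```

The side crop shows the plate centred over the carton along its long side with the ball under the bar. It is slightly tilted (about 0.04 rad) and needs roughly 8 mm along +y and 4 mm along +x. I'll correct that before lowering.

>>> arm_command(deltas=[[-1,[-1,-0.5,0],-0.005],[-1,[-2,-1,0],-0.01],[-1,[-2,-1,0],-0.008],[-1,[-1.5,-1,0],-0.005],[-1,[-1,-0.5,0],0],[-1,[0,0,0],0]])

```text
time_s: 25.3
position: [0.5415, 0.1957, 0.3464]
ee_rot: [[-0.145, -0.989, -0.031], [-0.989, 0.146, -0.004], [0.008, 0.031, -0.999]]
ft_force: [0.3, 0.2, -4.5]
opening: 0.128
```

```bash
cat > m.py <<'E'
from h import *
def meas(lo,hi):
    p,d=viewer.grab_frame('side'); C=cloud('side',d); q=C-np.r_[CC,0]; cx=q[...,:2]@X; cy=q[...,:2]@Y; z=C[...,2]
    for o in models.trace('plate','side')[:5]:
        m=o['pixels']&(z>lo)&(z<hi); 
        if m.sum()<50 or np.hypot(np.median(cx[m]),np.median(cy[m]))>.1: continue
        print('plate',round(o['score'],2),m.sum(),cv2.minAreaRect((np.c_[cx[m],cy[m]]*1000).astype(np.float32)))
    m=(abs(cx)<.085)&(abs(cy)<.115)&(z>.058)&(z<.069)&(~((abs(cx)<.055)&(abs(cy)<.085)))
    print('walls',m.sum(),cv2.minAreaRect((np.c_[cx[m],cy[m]]*1000).astype(np.float32)))
    for n,mm in (('left',m&(cy>.08)&(abs(cx)<.05)),('right',m&(cy<-.08)&(abs(cx)<.05)),('near',m&(cx<-.05)&(abs(cy)<.08)),('far',m&(cx>.05)&(abs(cy)<.08))):
        print(n,mm.sum(),(1000*np.array([cx[mm].min(),np.median(cx[mm]),cx[mm].max(),cy[mm].min(),np.median(cy[mm]),cy[mm].max()])).round(1) if mm.sum() else '')
    for q_ in ('plate','plate_dish','ball_center'):
        for o in models.tip_of(q_,'side')[:4]:
            P=w('side',o['at'])
            if np.hypot(*(P[:2]-CC))<.1: print(q_,round(o['score'],2),P.round(4),(np.array([X@(P[:2]-CC),Y@(P[:2]-CC)])*1000).round(1))
    return p
E
python3 -c "
from m import *
where((0,0),.345,ang=171.3);plate();meas(.085,.115)"
```

```text
t 25.30 carton [7.2 2.3] tcp [0.5415 0.1957 0.3464] yang 171.62 tilt [-0.0314 -0.0036] F [ 0.3  0.2 -4.5] op 0.128 q [  13.9   28.3   87.5    0.3   65.9 -157.9]
tool delta mm [2.2 7.2 1.6]
yaw rad 0.006
plate pred: carton [-1.   1.3] z 0.0938 ang err 0.19 deg normal [ 0.029 -0.024] shift tool mm to centre [ 1.3 -0.9 -0. ]
plate 0.7 778 ((0.17386627197265625, -1.5129547119140625), (95.76131439208984, 154.7992706298828), 0.3375765085220337)
walls 215 ((1.45404052734375, -3.3447799682617188), (200.14450073242188, 133.10633850097656), 89.81414031982422)
left 3 [-48.3 -48.1 -48.   86.8  90.4  96.8]
right 67 [ -47.7    3.1   48.  -103.5  -99.1  -92.5]
near 44 [-65.2 -62.8 -60.8 -76.2 -11.9  79.3]
far 49 [ 63.5  65.5  68.  -76.8  -5.2  79.5]
plate 0.81 [0.5371 0.1992 0.0955] [2.3 5.1]
plate_dish 0.83 [0.5364 0.1912 0.1036] [ 2.8 -2.9]
ball_center 0.5 [0.5365 0.1931 0.1128] [ 2.7 -1. ]
```

Centred within about 2 mm and aligned. Lowering slowly.

>>> arm_command(deltas=[[-1,[0,0,2],0],[-1,[0,0,4],0],[-1,[0,-0.3,5],0],[-1,[0,-0.3,6],0],[-1,[0,-0.3,6],0],[-1,[0,-0.3,5],0],[-1,[0,0,4],0],[-1,[0,0,2],0]])

```text
time_s: 26.35
position: [0.5413, 0.1949, 0.3089]
ee_rot: [[-0.146, -0.989, -0.032], [-0.989, 0.146, -0.004], [0.009, 0.031, -0.999]]
ft_force: [0.1, -0.0, -4.0]
opening: 0.129
```

```bash
python3 -c "
from m import *
where((0,0),.285,ang=171.3);plate()"
```

```text
t 26.35 carton [7.2 1.5] tcp [0.5413 0.1949 0.3089] yang 171.59 tilt [-0.0323 -0.0039] F [ 0.1 -0.  -4. ] op 0.129 q [  13.8   31.    89.7    0.3   61.1 -157.9]
tool delta mm [ 1.3  6.4 24.1]
yaw rad 0.005
plate pred: carton [-1.2  0.5] z 0.0564 ang err 0.16 deg normal [ 0.03  -0.024] shift tool mm to centre [ 0.5 -1.2 -0. ]
```

>>> arm_command(deltas=[[-1,[0,-0.3,2],0],[-1,[0,-0.3,3],0],[-1,[0,-0.3,4],0],[-1,[0,-0.3,4],0],[-1,[0,0,4],0],[-1,[0,0,3],0],[-1,[0,0,2],0],[-1,[0,0,0],0]])

```text
time_s: 27.15
position: [0.5419, 0.1947, 0.2848]
ee_rot: [[-0.146, -0.989, -0.032], [-0.989, 0.146, -0.004], [0.009, 0.031, -0.999]]
ft_force: [-0.2, 0.4, -4.5]
opening: 0.128
```

```bash
python3 -c "
from m import *
where((0,0),.285,ang=171.3);plate();p=meas(.022,.055)
cv2.imwrite('pics/s9c.png',cv2.resize(p[90:230,190:370,::-1],None,fx=4,fy=4))"
```

```text
t 27.15 carton [7.8 1.4] tcp [0.5419 0.1947 0.2848] yang 171.59 tilt [-0.0322 -0.0039] F [-0.2  0.4 -4.5] op 0.128 q [  13.8   32.8   90.9    0.3   58.1 -158. ]
tool delta mm [1.3 7.8 0.1]
yaw rad 0.005
plate pred: carton [-0.6  0.3] z 0.0323 ang err 0.16 deg normal [ 0.03  -0.024] shift tool mm to centre [ 0.3 -0.6 -0. ]
plate 0.59 612 ((0.13980865478515625, 0.23047637939453125), (94.50535583496094, 147.8782196044922), 0.3008310794830322)
walls 205 ((1.3106842041015625, -2.648834228515625), (202.61984252929688, 133.7300262451172), 89.97004699707031)
left 13 [-48.1 -34.3  13.9  88.5  93.3  98.7]
right 58 [ -47.6    1.7   47.9 -102.6  -98.1  -91.4]
near 39 [-65.6 -62.7 -60.8 -74.8 -11.7  74. ]
far 46 [ 63.4  65.8  68.2 -75.2  -8.5  79.2]
plate 0.67 [0.5361 0.1943 0.0347] [2.1 0.1]
plate_dish 0.91 [0.535  0.1902 0.0421] [ 1.7 -4.1]
plate_dish 0.42 [0.52   0.1019 0.0633] [  0.2 -93.7]
ball_center 0.48 [0.5361 0.1916 0.0533] [ 2.5 -2.6]
```

View pics/s9c.png

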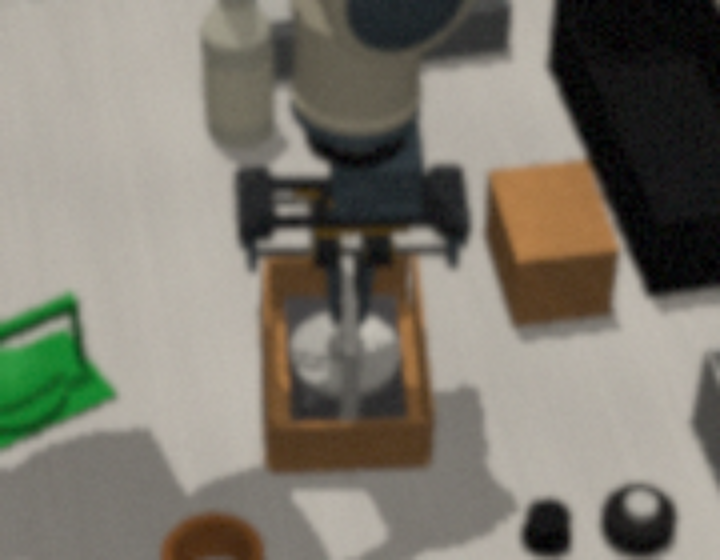

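The plate hangs between the walls with an even gap all round and the ball in the middle. I'll hold briefly and do a final check of the bystanders.

>>> arm_command(deltas=[[-1,[0,0,0],0],[-1,[0,0,0],0],[-1,[0,0,0],0],[-1,[0,0,0],0],[-1,[0,0,0],0],[-1,[0,0,0],0]])

```text
time_s: 28.0
position: [0.5422, 0.1947, 0.2857]
ee_rot: [[-0.146, -0.989, -0.031], [-0.989, 0.146, -0.004], [0.008, 0.03, -1.0]]
ft_force: [0.7, -0.6, -5.2]
opening: 0.13
```

```bash
python3 -c "
from m import *
where((0,0),.285,ang=171.3);plate()
save('side','s10.png')
for q in ('tape','castor','clip','cleaner','stockbox','wrench','pot','wall_left_edge','wall_near_edge','wall_right_edge'):
  for o in models.tip_of(q,'side')[:1]: print(q,round(o['score'],2),w('side',o['at']).round(3))
s=r.read_state(); print(s['qvel'].round(2))
ticket.sign_off()
"
```

```text
t 28.00 carton [8.  1.5] tcp [0.5422 0.1947 0.2857] yang 171.60 tilt [-0.0307 -0.0035] F [ 0.7 -0.6 -5.2] op 0.130 q [  13.8   32.8   90.8    0.3   58.2 -158. ]
tool delta mm [1.4 8.  1. ]
yaw rad 0.005
plate pred: carton [0.  0.6] z 0.0332 ang err 0.16 deg normal [ 0.029 -0.025] shift tool mm to centre [0.6 0.  0. ]
tape 0.88 [ 0.389  0.005 -0.   ]
castor 0.57 [ 0.734 -0.001  0.004]
clip 0.49 [ 0.66   0.002 -0.002]
cleaner 0.71 [ 0.505  0.553 -0.002]
stockbox 0.57 [ 0.74   0.296 -0.003]
wrench 0.87 [ 0.739 -0.291  0.004]
pot 0.57 [ 0.51  -0.519  0.001]
wall_left_edge 0.51 [0.547 0.294 0.07 ]
wall_near_edge 0.69 [0.472 0.207 0.065]
wall_right_edge 0.86 [0.52  0.099 0.068]
[ 0.01  0.08  0.05 -0.03 -0.07  0.06]
the job is handed in; nothing more can be done
```

I folded up all three walls, then lifted the plate by its handle, turned it a quarter turn and lowered it between the walls. I handed the job in while still holding it; the hand-in gave no verdict.

**Last checks (at 28 s):**
- **Plate position:** within about 3 mm of the carton's middle, underside about 33 mm above the bench, and long side aligned to about 0.2°.
- **Contact:** the arm was at rest and the wrist force was about 4.5–5 N, roughly the weight of plate and ball. That suggests the plate touches neither walls nor floor.
- **Ball:** it was near the middle of the dish, within the few millimetres the camera can resolve.
- **Walls:** the edges are at full height, so they are close to upright.
- **Bystanders:** measured within a few millimetres of where they started, except the castor along x. There the two cameras already differed by 7 mm at the start (0.735 and 0.742 m). It last read 0.734 m.

**What was not perfect:**
- **Tilt:** the tool drifted about 0.03 rad off vertical, and the plate ended about 0.04 rad from level. The limit is 0.09 rad.
- **Near wall:** I pushed it a little past upright, probably to its stop, with a wrist force of about 20 N.
- **Camera disagreement:** the two cameras and the networks disagreed by up to 5 mm on the carton and plate centres, within the allowed margins.

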